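Shut down the camera monitor, swing its kickstand down and hold it upright

ROBOT

A 6-joint arm with a two-finger parallel gripper is mounted at the origin on a cart in front of the work surface, level with it; the furniture and walls round the work are solid. World frame = base frame: x ahead of the robot, y to its left, z up, the work surface at z = 0. Lengths are in mm, angles in rad, forces in N, time in s.
With the tool pointing down it reaches from about 275 to 750 mm from the base axis. Payload 10.2 kg.
Tool frame: the origin (TCP) lies between the finger pads; the fingertips stand env.tip_reach ahead of it and the grasp point (between the pads) lies 8 mm behind it (env.tip_reach is the distance from the TCP to the fingertips, in mm); z points along the fingers, y is the line along which they close (so a half turn about z gives the same grasp; the last joint's range is limited). The gripper opens to 85 mm and grips with 20 to 120 N. Pads are 22 mm wide; open, the fingers measure 114 mm over their backs; the gripper's body (76 mm by 85 mm) begins 54 mm behind the grasp point. The pads swing forward as they close: fully open they stand 13 mm farther back than shut.
Start: joints at [-1.5, 0.313, 1.498, -0, 1.331, -0.223], TCP at [152.022, -502.514, 242.294] pointing down, gripper open.
Joint ranges: [-2.94, 2.94], [-0.97, 2.17], [0.19, 2.56], [-1.23, 4.37], [0.02, 3.11], [-2.88, 2.88]. Speed limits (rad/s): [2.39, 2.39, 3.01, 3.14, 3.14, 3.14].

INTERFACE

Orientations are given as a unit quaternion [x, y, z, w].
In Python, from bench import env, optics, models, sensors gives the robot as it stands. Calls block until the motion is done:
- env.move_to(position, orientation): joint-space move of the TCP to a pose.
- env.move_linear(position, vel=150, attitude=None, max_force=None): straight line of the TCP; attitude=None keeps the orientation; vel is the mean speed in mm/s. With max_force (N) it stops when the force on the tool has changed by that much, and returns True; else False.
- env.set_joints(angles): joint-space move.
- env.ungrasp() and env.clamp(newtons=None): open the fingers fully, or close them until they stop; newtons is the grip in N (None keeps the last).
- env.hold(seconds).
- env.ik(position, orientation): joint angles nearest the present ones, or None.
- optics.grab_frame(name): name is "scene" or "top"; returns the picture (384x512x3 uint8, blue, green, red); there is no depth.
- optics.camera_info(name): a dict with "fx", "fy", "cx", "cy" (pixels), "dist" ([k1, k2, p1, p2, k3] as OpenCV has them; the pictures are not rectified), "R" (3x3) and "t" (3): a world point X has camera coordinates R X + t. Camera axes: x right, y down, z forward; pixel columns grow to the right and rows downward; lengths in mm; the calibration is good to about 2 mm. A picture is of the moment at which its call begins. camera_info takes no time and is no camera call.
A pose or a line that the arm cannot do raises env.PlanningError and nothing moves.
- env.close_job(): hands the job in; it is judged then, once.
Trained networks look in the newest picture that a camera, given by its name, has taken for a name from the list of things; names that differ only in an ending like _2 or _b are one class to them, and where a whole thing is asked for, a point or a joint stands for the part that bears it (a point fixed in the world has none). Each returns a list of dicts, best first, with "p" (0 to 1); they miss things now and then, are a little off and sometimes report something else, mostly with a low value. They report only what shows in the picture. A call takes as long as a camera call.
- models.recognise(camera, label): "extent" ([left, top, right, bottom] in pixels, round what is visible of it).
- models.tip_of(camera, label): "point" ([column, row] in pixels: a listed point, or the origin of a listed thing).
Readings, each from a call of its own:
- sensors.read_time_s(): time.
- sensors.read_joints(): joint angles.
- sensors.read_joint_vel(): joint speeds.
- sensors.read_tau(): joint torques, N m.
- sensors.read_position(): TCP position.
- sensors.read_eef_rot(): TCP orientation.
- sensors.read_force(): force on the tool from outside, world axes, zero at the start.
- sensors.read_wrist_torque(): the same for the moment, N m.
- sensors.read_width(): finger opening in mm.
- sensors.read_grasp_force(): force on a finger pad.
Only numpy, scipy, OpenCV 4.12 (cv2) and the standard library are available. Lean on these libraries where they do the work, as an engineer would, in place of code of your own. Each camera call takes 0.05 s, during which the arm holds its last target. There are 200 camera calls.

TASK

I want to screw the front foot back on the camera monitor: shut it down by pressing its round power key and then its oblong confirm key, then swing the kickstand on its back down past its snap point and let the spring take it to the bench. Then take the monitor by its carrying handle, tip it up on its bottom tube, without lifting it, until it stands upright with the kickstand fully out, and finish while still holding it there: without its foot it would fall on its face. Leave the other things on the bench where they are.

Things in the scene. Friction and masses are not known exactly. Their poses are not given: they have to be found in the camera images.
- monitor: camera monitor, 1 kg, a flat grey box 200 wide, 128 high, 22 mm thick (x 4..26, z 12..140 mm) on a metal tube stand, loose on the bench, back to the robot. Origin: point toe. z runs up the housing (vertical when upright), x out through the screen, y along the toe tube, left seen from behind. At the start it leans back, top to -x, by 0.262 rad on toe tube and heel tube.
- toe (a point): the monitor's origin: middle of the axis of its lower front tube (14 mm diameter, 176 mm long), 7 mm above the bench, about which it tips up; the heel tube is 72 mm behind. Upright, the centre of mass is a few mm in front of it, so the monitor tips forward if let go; near its starting lean it rests by itself.
- handle (a point): middle of the carrying handle on the monitor's top: a round bar 12 to 14 mm thick along the monitor's y, 84 mm straight, at x 14, z 172 mm in the monitor's frame; 26 mm clear under the bar down to the housing; its posts stand at y +50 and -50 mm. At the start about 177 mm above the bench.
- power_key_top (a point): centre of the cap of the round key (power), 19 mm diameter, standing 10 mm proud of the housing's top at its +y end (left as seen from behind, the robot's side): x 14, y +80, z 150 mm in the monitor's frame, 156 mm above the bench at the start
- confirm_key_top (a point): centre of the cap of the oblong key (confirm), 28 x 16 mm, standing 10 mm proud of the housing's top at its -y end (right as seen from behind): x 14, y -80, z 150 mm in the monitor's frame; a tall microscope stands some way beyond this end, straight ahead of the robot
- power_key (a joint): travel of the round power key, 0 up to 0.005 m fully down; spring, 1 N to start, 4 N fully down, returns by itself; it counts as pressed beyond 0.003
- confirm_key (a joint): travel of the oblong confirm key, 0 up to 0.005 m fully down; the same spring; it counts as pressed beyond 0.003
- kickstand (a joint): kickstand angle: 0 folded (leg points up, parallel to the monitor's back), growing as the foot swings out backwards (to the monitor's -x) and down, 2.06 fully out. A snap spring holds it folded (0.6 N at the foot); past about 1.0 it springs outwards. At the starting lean the foot meets the bench near 1.7 and stays on it as the monitor is tipped up; 2.06 comes a degree short of upright.
- hub (a point): middle of the kickstand's hinge axis (parallel to the monitor's y), at x -38, y 0, z 59 mm in the monitor's frame; 24 mm diameter, on an axle from the -y side; a coil spring beside it, at y +20, runs from the back of the housing to the leg 30 mm above the hub
- kickstand_foot (a point): middle of the kickstand's foot, a rubber crossbar 12 mm thick, 36 mm long, parallel to the monitor's y, 122 mm from the hub on a leg 16 mm wide (along y), 7 mm thick. Folded it is at x -38, z 181 mm in the monitor's frame, 52 mm behind the handle, 172 mm above the bench at the start, free all round; it can be pinched end to end and led round the hub.
- front_foot: the monitor's unscrewed front foot, a dark steel angle 165 x 46 mm, 20 mm high, lying on the bench; leave it
- screw_tray: round steel tray 70 mm across with screws, on the bench; leave it
- hex_key: hex key 62 mm long, on the bench; leave it
- driver_a: precision screwdriver 91 mm long, on the bench; leave it
- stain_a: amber dropper bottle 37 mm across, 107 mm high, standing at the back; leave it
- stain_c: amber dropper bottle 37 mm across, 107 mm high, standing at the back; leave it
- cover_glass_box: small cardboard box 31 x 41 mm, 18 mm high, near the front edge; leave it
- dish_1: covered petri dish 60 mm across, 14 mm high, at the left; leave it

How it is judged (in metres and radians):
On the way, in this order (a step that is already met when the one before it is completed fails the run):
1. the round power key is pressed (value of joint power_key above 0.003 m and value of joint confirm_key below 0.001 m), for 0.05 s.
2. then the oblong confirm key is pressed (value of joint confirm_key above 0.003 m and value of joint power_key below 0.001 m), for 0.05 s.
3. then the kickstand is past its snap point and springs out (value of joint kickstand above 1.5 rad), for 0.2 s.
4. then the monitor is held upright by its handle with the kickstand fully out (angle between monitor's own z axis and vertical below 0.07 rad and value of joint kickstand above 1.95 rad and contact force between the fingers and monitor above 1 N and distance between the grasp point and handle below 0.06 m and height (world z) of toe below 0.013 m), for 0.3 s.
At the end, for the whole second after the job is handed in: The fingers hold the monitor (over 1 N) within 60 mm of the handle's middle; it is still, within 4 degrees of upright, toe tube on the bench within 80 mm of its start; kickstand beyond 1.95 rad; both keys up; nothing else moved over 30 mm (all of step 4 and linear speed of monitor below 0.02 m/s and distance of toe from where it was at the start of the episode below 0.08 m and value of joint each of power_key, confirm_key below 0.001 m and distance of each of front_foot, screw_tray, hex_key, driver_a, stain_a, stain_c, cover_glass_box, dish_1 from where it was at the start of the episode below 0.03 m); the arm keeps its last pose, push and grip.
It fails at once if the monitor falls over (angle between monitor's own z axis and vertical above 0.6 rad).
It fails at once if the monitor is lifted off the bench (height (world z) of toe above 0.03 m).
It fails at once if another thing on the bench is pushed away or knocked over (distance of any of front_foot, screw_tray, hex_key, driver_a, stain_a, stain_c, cover_glass_box, dish_1 from where it was at the start of the episode above 0.05 m or angle between any of stain_a, stain_c's own z axis and vertical above 0.5 rad).
It also fails if it takes over 66 s, if anything falls off the work surface, if the arm or the gripper's body presses on something with over 40 N, if the wrist force passes 120 N, or if a joint passes its speed limit or range.

## Working session

There is one attempt and no reset: what is moved stays moved. The work goes in short steps, each a Python script; the robot and the scene stay as the last script left them, time stands still between calls to the robot, and variables do not carry over. Pictures are saved under pics/ and viewed, at most 10 in all, crops included, and the job is handed in when it is done.

```bash
ls; mkdir -p pics
cat > h.py <<'E'
import numpy as np, cv2, json
from bench import env, optics, models, sensors
from scipy.spatial.transform import Rotation as R
E
python3 - <<'E'
from h import *
print(env.tip_reach, sensors.read_eef_rot(), sensors.read_width())
for c in("scene","top"):
    cv2.imwrite(f"pics/{c}0.png",optics.grab_frame(c))
    i=optics.camera_info(c); print(c,{k:np.round(v,3).tolist() for k,v in i.items()}, (-np.array(i["R"]).T@np.array(i["t"])).round())
    for n in "toe handle power_key_top confirm_key_top hub kickstand_foot".split():
        print(n,[(round(d["p"],2),np.round(d["point"],1).tolist()) for d in models.tip_of(c,n)][:3])
print(sensors.read_time_s())
E
```

```text
pics
11.0 [ 9.89231316e-01  1.46359244e-01  3.69380801e-05 -6.12103375e-04] 85.4468057582095
scene {'fx': 417.252, 'fy': 417.252, 'cx': 266.538, 'cy': 198.948, 'dist': [-0.003, 0.0, 0.0, 0.0, 0.0], 'R': [[-0.063, -0.998, 0.003], [-0.403, 0.023, -0.915], [0.913, -0.059, -0.404]], 't': [403.208, 330.475, 755.406]} [-531.  439.  606.]
toe [(0.92, [291.8, 237.5])]
handle [(0.65, [296.8, 185.8])]
power_key_top [(0.72, [329.3, 291.1]), (0.6, [268.0, 197.9]), (0.25, [327.7, 187.0])]
confirm_key_top [(0.64, [324.7, 190.4])]
hub [(0.59, [300.3, 231.1]), (0.48, [248.4, 284.2])]
kickstand_foot [(0.62, [307.0, 199.6])]
top {'fx': 397.926, 'fy': 397.926, 'cx': 253.87, 'cy': 199.397, 'dist': [-0.003, 0.0, 0.0, 0.0, 0.0], 'R': [[-0.005, -1.0, -0.006], [-0.992, 0.006, -0.126], [0.126, 0.005, -0.992]], 't': [375.974, 524.768, 1099.475]} [ 384.  367. 1159.]
toe [(0.92, [282.4, 199.9])]
handle [(0.94, [288.6, 203.2]), (0.5, [282.2, 199.2])]
power_key_top [(0.5, [256.2, 207.4])]
confirm_key_top [(0.5, [315.3, 194.9])]
hub [(0.83, [287.7, 212.8]), (0.42, [282.4, 195.7])]
kickstand_foot [(0.62, [289.8, 221.8])]
0.7
```

```bash
cat >> h.py <<'E'
M={"toe":(0,0,0),"handle":(14,0,172),"power_key_top":(14,80,150),"confirm_key_top":(14,-80,150),"hub":(-38,0,59),"kickstand_foot":(-38,0,181)}
def proj(c,X):
    i=optics.camera_info(c)
    return cv2.projectPoints(np.array(X,float).reshape(-1,3),cv2.Rodrigues(np.array(i["R"]))[0],np.array(i["t"],float),np.array([[i["fx"],0,i["cx"]],[0,i["fy"],i["cy"]],[0,0,1.]]),np.array(i["dist"]))[0].reshape(-1,2)
def rot(yaw,lean): return R.from_euler("ZY",[yaw,-lean])
def w(p,P,lean=.262): return rot(P[2],lean).apply(p)+[P[0],P[1],7]
E
python3 - <<'E'
from h import *
from scipy.optimize import least_squares
obs=[("scene","toe",291.8,237.5),("scene","handle",296.8,185.8),("scene","power_key_top",268,197.9),("scene","confirm_key_top",324.7,190.4),("scene","hub",300.3,231.1),("scene","kickstand_foot",307,199.6),
("top","toe",282.4,199.9),("top","handle",288.6,203.2),("top","power_key_top",256.2,207.4),("top","confirm_key_top",315.3,194.9),("top","hub",287.7,212.8),("top","kickstand_foot",289.8,221.8)]
f=lambda P:np.concatenate([proj(c,w(M[n],P))[0]-(u,v) for c,n,u,v in obs])
s=least_squares(f,[400,300,0],loss="soft_l1",x_scale=[10,10,.1])
print(s.x.tolist());print(f(s.x).reshape(-1,2).round(1))
P=s.x
for n in M: print(n,w(M[n],P).round(1))
vis=[]
for c,box in(("scene",(200,130,400,280)),("top",(200,130,400,280))):
    im=cv2.imread(f"pics/{c}0.png"); im=cv2.resize(im,None,fx=4,fy=4,interpolation=2)
    for n in M:
        u=(proj(c,w(M[n],P))[0]+.5)*4; cv2.circle(im,tuple(int(a) for a in u),4,(0,0,255),-1)
    cv2.imwrite(f"pics/{c}1.png",im[520:1120,800:1600])
E
```

```text
[532.8382946000025, 293.6627306586593, 0.20910273101586033]
[[ 0.9  1.1]
 [ 1.3  3.1]
 [ 1.   0.5]
 [-0.3  1.9]
 [-1.1  1.4]
 [-2.1 -1.6]
 [-1.3 -1.5]
 [-0.5 -1.5]
 [-0.1 -0.2]
 [ 2.3 -1. ]
 [-1.4  1.5]
 [ 2.8  0.7]]
toe [532.8 293.7   7. ]
handle [502.5 287.2 176.8]
power_key_top [491.5 366.7 155.5]
confirm_key_top [524.7 210.1 155.5]
hub [482.  282.9  54.1]
kickstand_foot [451.1 276.3 172. ]
```

View pics/scene0.png

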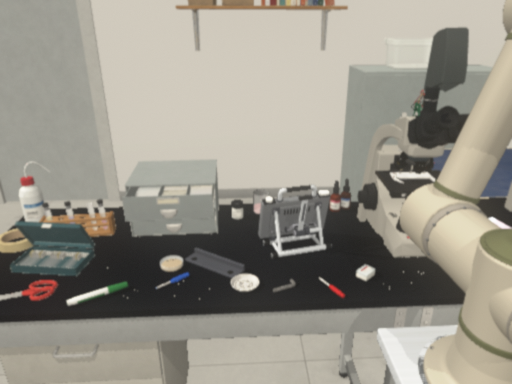

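View pics/scene1.png

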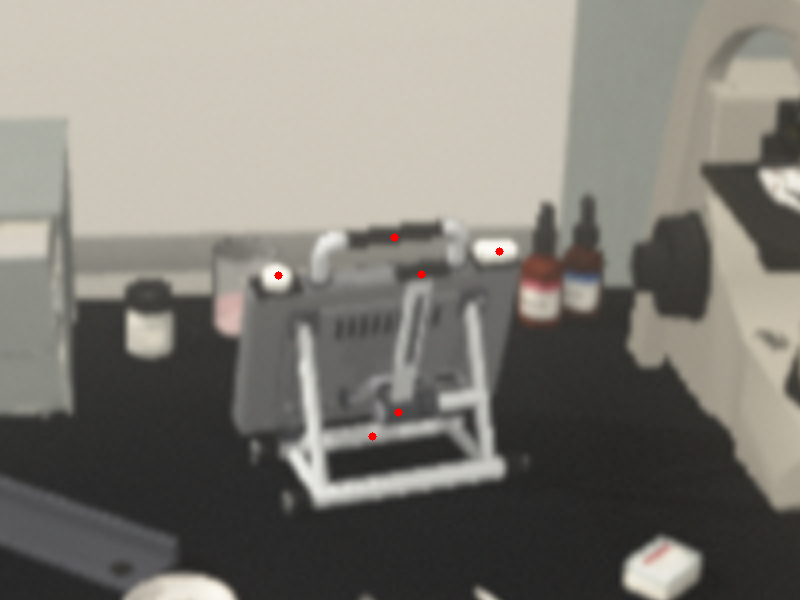

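View pics/top1.png

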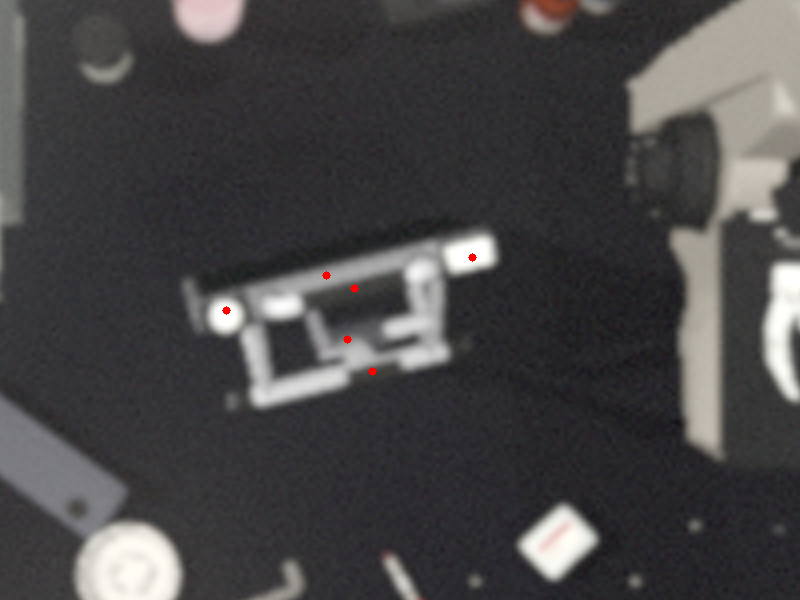

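The overlay matches the picture. The power key is at about (278,275) in the scene crop, the confirm key at (494,250), the foot at (421,272), and the microscope is clear to the right. The tool leans with the monitor. I'll retract first, then press the keys.

```bash
cat >> h.py <<'E'
P=[532.8,293.7,.209]
TIP=env.tip_reach
def att(lean=.262,turn=0,s=1,yaw=None):
    "tool z along -monitor z at this lean, tool y along monitor y (turned about z)"
    return (rot(P[2] if yaw is None else yaw,lean)*R.from_euler("z",turn)*R.from_matrix(np.array([[-1,0,0],[0,1,0],[0,0,-1]]))*R.from_euler("z",0 if s>0 else np.pi))
def tcp(tip,A,back=None): return np.array(tip)-A.apply([0,0,TIP if back is None else back])
def go(tip,A,**k): return env.move_linear(tcp(tip,A).tolist(),attitude=A.as_quat().tolist(),**k)
E
python3 - <<'E'
from h import *
env.clamp(20); print(env.tip_reach, sensors.read_width())
for s in(1,-1):
  for t in (0,np.pi/2): 
    for X in ([524.7,210,156],[491.5,367,156]):
        A=att(turn=t,s=s); q=env.ik(tcp(X,A).tolist(),A.as_quat().tolist()); print(s,t,None if q is None else np.round(q,2))
for X in ([150,-300,330],[330,0,330],[290,220,330]):
    q=env.ik(X,sensors.read_eef_rot()); print(None if q is None else np.round(q,2))
E
```

```text
11.0 0.0653831417729015
1 0 [ 0.17  0.34  1.69  0.01  0.85 -1.62]
1 0 [ 0.48  0.45  1.52 -0.09  0.91 -1.25]
1 1.5707963267948966 None
1 1.5707963267948966 [ 0.48  0.45  1.52 -0.09  0.91 -2.83]
-1 0 [0.17 0.34 1.69 0.01 0.85 1.52]
-1 0 [ 0.48  0.45  1.52 -0.09  0.91  1.89]
-1 1.5707963267948966 [ 0.17  0.34  1.69  0.01  0.85 -0.05]
-1 1.5707963267948966 [ 0.48  0.45  1.52 -0.09  0.91  0.32]
[-1.46 -0.18  1.8   0.    1.52 -0.18]
[-0.36 -0.2   1.82 -0.    1.52  0.92]
[ 0.32 -0.11  1.74 -0.    1.51  1.6 ]
```

```bash
cat > press.py <<'E'
from h import *
def press(n):
    A=att(); k=w(M[n],P)
    go(k+[0,0,12],A,vel=80)
    hit=go(k+[0,0,-9],A,vel=12,max_force=6)
    tip=np.array(sensors.read_position())+A.apply([0,0,TIP])
    f=sensors.read_force(); env.hold(.15)
    print(n,hit,(tip-k).round(1),np.round(f,1),np.round(sensors.read_force(),1))
    go(k+[0,0,40],A,vel=80)
E
python3 - <<'E'
from press import *
q=list(env.ik([150,-300,330],sensors.read_eef_rot())); env.set_joints(q)
q[0]=.48; env.set_joints(q)
A=att(); k=w(M["power_key_top"],P)
env.move_to(tcp(k+[0,0,50],A).tolist(),A.as_quat().tolist())
press("power_key_top")
c="scene"; im=cv2.resize(optics.grab_frame(c),None,fx=4,fy=4); cv2.imwrite("pics/a.png",im[440:1040,800:1600])
print(sensors.read_time_s())
E
```

```text
power_key_top True [ 0.7  0.3 -3.9] [-1.3 -0.4  4.4] [-1.4 -0.9  5.5]
8.5083
```

View pics/a.png

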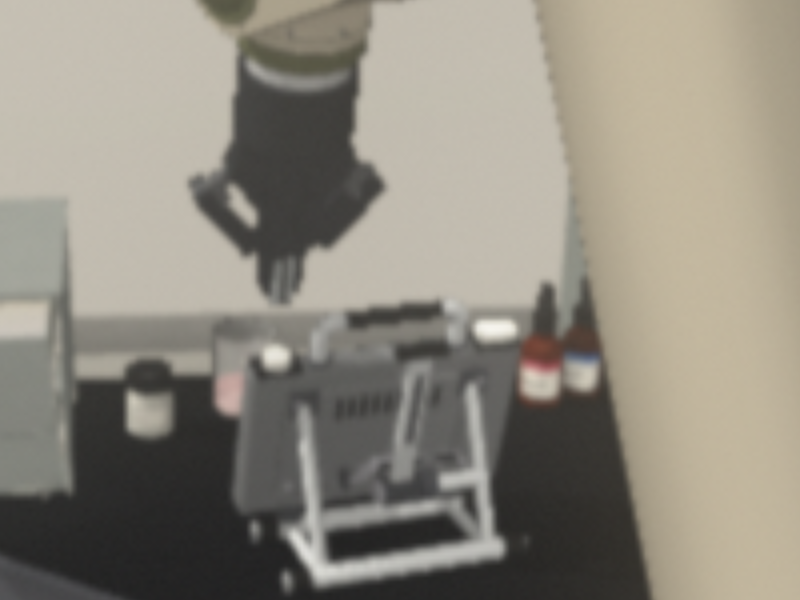

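The hand is above the power key, which bottomed at over 5 N. The monitor hasn't moved. Next is confirm.

Run:
```python
from press import *
A=att(); k=w(M["power_key_top"],P); c=w(M["confirm_key_top"],P)
go(k+[0,0,75],A); go(c+[0,0,75],A,vel=200)
press("confirm_key_top")
F=w(M["handle"],P); go(c+[0,0,90],A)
go(w((-70,0,172),P)+[0,0,90],A)
for cam in("scene","top"):
    optics.grab_frame(cam)
    for n in "handle power_key_top confirm_key_top kickstand_foot hub toe".split():
        print(cam,n,proj(cam,w(M[n],P))[0].round(1),[(round(d["p"],2),np.round(d["point"],1).tolist()) for d in models.tip_of(cam,n)][:2])
print(sensors.read_time_s())
```

```text
confirm_key_top True [ 0.7  0.1 -5.3] [-2.1 -0.7  4.4] [-1.  -0.1  5. ]
scene handle [298.1 188.9] [(0.96, [295.7, 189.1])]
scene power_key_top [269.  198.4] [(0.59, [268.0, 197.6])]
scene confirm_key_top [324.4 192.3] [(0.64, [327.0, 189.8]), (0.58, [298.7, 230.5])]
scene kickstand_foot [304.9 198. ] [(0.82, [305.2, 199.3])]
scene hub [299.2 232.5] [(0.63, [299.6, 230.4])]
scene toe [292.7 238.6] [(0.69, [291.4, 239.1])]
top handle [288.  201.7] [(0.77, [287.2, 203.9])]
top power_key_top [256.1 207.2] [(0.75, [287.5, 212.0]), (0.47, [260.0, 203.2])]
top confirm_key_top [317.5 193.9] [(0.45, [317.1, 195.7]), (0.34, [280.9, 198.7])]
top kickstand_foot [292.6 222.5] [(0.67, [292.5, 225.3])]
top hub [286.2 214.3] [(0.63, [285.3, 214.7])]
top toe [281.1 198.4] [(0.61, [282.0, 197.2])]
15.1083
```

Run:
```python
from h import *
A=att()
def T(t,r=106):
    m=11*np.cos(t)+6; return (-38-r*np.sin(t)+m*np.cos(t),0,59+r*np.cos(t)+m*np.sin(t))
go(w((-13,0,225),P),A); print(go(w((-13,0,165),P),A,vel=40,max_force=6),np.round(sensors.read_force(),1))
for t in np.arange(0.1,1.46,.15):
    h=go(w(T(t),P),A,vel=80,max_force=12)
    print(round(t,2),h,np.round(sensors.read_force(),1))
    if h: break
c="scene"; im=cv2.resize(optics.grab_frame(c),None,fx=4,fy=4); cv2.imwrite("pics/b.png",im[440:1040,800:1600])
print(sensors.read_time_s())
```

```text
False [-0.1  0.4 -0.2]
0.1 False [ 1.6  0.8 -0.1]
0.25 False [0.3 0.5 0.5]
0.4 False [ 0.5 -0.9 -0.1]
0.55 False [-0.7 -0.1  0.5]
0.7 False [-0.2  1.1  0.8]
0.85 False [-0.3 -0.4  1. ]
1.0 False [ 0.3 -0.4  0.8]
1.15 False [ 1.2  0.5 -0.1]
1.3 False [ 0.1  0.4 -0.2]
1.45 False [-0.5 -0.4  0.5]
20.925
```

View pics/b.png

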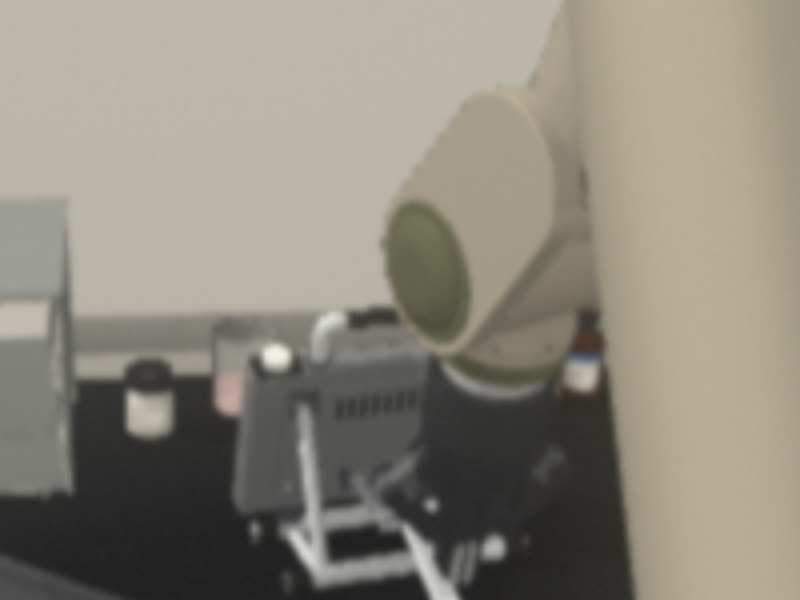

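The kickstand leg is swung out, and the monitor and its power key are unchanged. Now I'll grasp the handle.

Run:
```python
from h import *
A=att(); p=np.array(sensors.read_position()); env.move_linear((p+[0,0,170]).tolist())
B=att(turn=np.pi/2,s=-1); H=w(M["handle"],P)
G=lambda h,B: (h+B.apply([0,0,8])).tolist()
env.move_to(G(H-B.apply([0,0,100]),B),B.as_quat().tolist()); env.ungrasp()
B2=att(lean=.02,turn=np.pi/2,s=-1); print(env.ik(G(w(M["handle"],P,.02),B2),B2.as_quat().tolist()))
for cam in("scene","top"):
    optics.grab_frame(cam)
    for n in "handle kickstand_foot hub toe power_key_top confirm_key_top".split():
        print(cam,n,proj(cam,w(M[n],P))[0].round(1),[(round(d["p"],2),np.round(d["point"],1).tolist()) for d in models.tip_of(cam,n)][:2])
im=cv2.resize(optics.grab_frame("scene"),None,fx=4,fy=4); cv2.imwrite("pics/c.png",im[440:1040,800:1600])
print(sensors.read_time_s())
```

```text
[ 0.3104597   0.56582     1.30924769 -0.00213688  1.24662848  0.10212019]
scene handle [298.1 188.9] [(0.77, [296.7, 186.5])]
scene kickstand_foot [304.9 198. ] [(0.63, [317.3, 269.5])]
scene hub [299.2 232.5] [(0.55, [300.5, 230.4]), (0.41, [363.5, 272.7])]
scene toe [292.7 238.6] [(0.7, [294.4, 240.4]), (0.54, [296.5, 188.6])]
scene power_key_top [269.  198.4] [(0.5, [265.9, 200.6])]
scene confirm_key_top [324.4 192.3] [(0.55, [326.1, 189.6]), (0.34, [292.1, 239.4])]
top handle [288.  201.7] [(0.63, [288.7, 203.5])]
top kickstand_foot [292.6 222.5] [(0.37, [257.9, 211.2])]
top hub [286.2 214.3] [(0.89, [283.5, 212.6])]
top toe [281.1 198.4] []
top power_key_top [256.1 207.2] [(0.38, [256.1, 207.2])]
top confirm_key_top [317.5 193.9] [(0.63, [314.0, 194.6]), (0.44, [333.4, 132.1])]
25.1083
```

View pics/c.png

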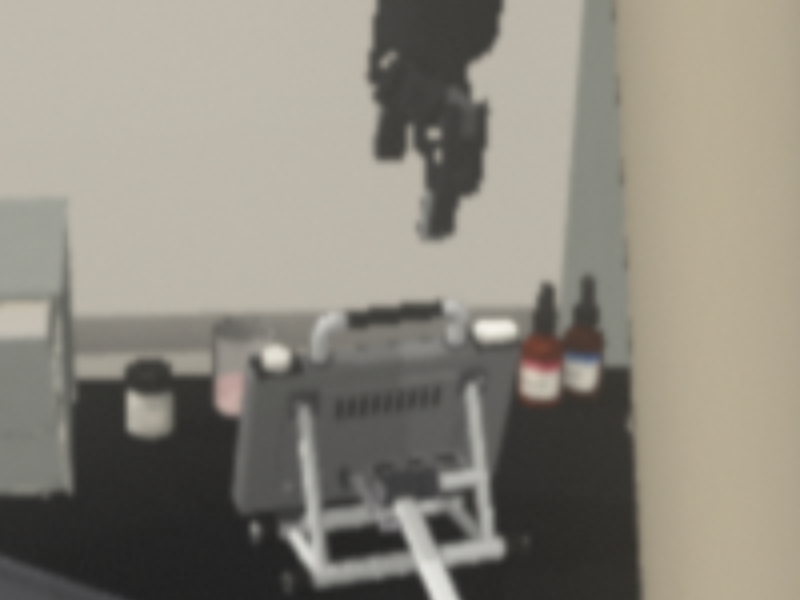

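The kickstand foot is on the bench, at about (317,269) in the full scene picture. The gripper is open above the handle. Grip and tip up.

Run:
```python
from h import *
B=att(turn=np.pi/2,s=-1)
G=lambda h,B: (h+B.apply([0,0,8])).tolist()
print(env.move_linear(G(w(M["handle"],P),B),vel=50,max_force=8),np.round(sensors.read_force(),1))
env.clamp(45); print(sensors.read_width(),sensors.read_grasp_force(),np.round(sensors.read_force(),1))
w_=sensors.read_width()
if 9<w_<17:
  for l in np.linspace(.262,.02,8)[1:]:
    B=att(lean=l,turn=np.pi/2,s=-1)
    h=env.move_linear(G(w(M["handle"],P,l),B),vel=25,attitude=B.as_quat().tolist(),max_force=25)
    print(round(l,3),h,np.round(sensors.read_force(),1),np.round(sensors.read_wrist_torque(),2))
    if h: break
im=cv2.resize(optics.grab_frame("scene"),None,fx=4,fy=4); cv2.imwrite("pics/d.png",im[440:1040,800:1600])
for cam in("scene","top"):
    optics.grab_frame(cam)
    for n in "toe handle power_key_top confirm_key_top hub kickstand_foot".split():
        print(cam,n,proj(cam,w(M[n],P,.02))[0].round(1),[(round(d["p"],2),np.round(d["point"],1).tolist()) for d in models.tip_of(cam,n)][:2])
print(sensors.read_time_s())
```

```text
False [-0.2 -0.1  1.2]
10.361268020146579 43.72885465621948 [0.5 0.9 0.5]
0.227 False [0.  1.6 1.9] [ 0.08 -0.08  0.21]
0.193 False [0.4 2.6 3. ] [ 0.33 -0.1   0.25]
0.158 False [-0.8  3.5  2.3] [ 0.53 -0.12  0.24]
0.124 False [-0.3  5.4  4.4] [ 0.73 -0.05  0.26]
0.089 False [-0.   5.6  4.9] [ 0.78 -0.15  0.21]
0.055 False [-0.2  5.6  4.6] [ 0.86 -0.2   0.2 ]
0.02 False [0.  5.7 5.6] [ 0.97 -0.3   0.16]
scene toe [292.7 238.6] [(0.97, [292.9, 239.6])]
scene handle [293.2 182.5] [(0.59, [289.9, 182.1]), (0.57, [245.0, 280.4])]
scene power_key_top [265.4 192.7] [(0.61, [262.5, 192.7])]
scene confirm_key_top [319.4 186.9] [(0.37, [321.0, 182.8])]
scene hub [297.8 226.9] [(0.9, [298.4, 225.7])]
scene kickstand_foot [299.6 186.7] [(0.56, [312.2, 268.8])]
top toe [281.1 198.4] [(0.75, [281.9, 198.4])]
top handle [284.4 185.4] []
top power_key_top [253.1 193.3] [(0.58, [256.2, 192.0])]
top confirm_key_top [314.3 180. ] []
top hub [285.5 209.5] [(0.68, [282.5, 206.5])]
top kickstand_foot [289.3 205.4] [(0.58, [292.6, 247.3])]
31.3083
```

View pics/d.png

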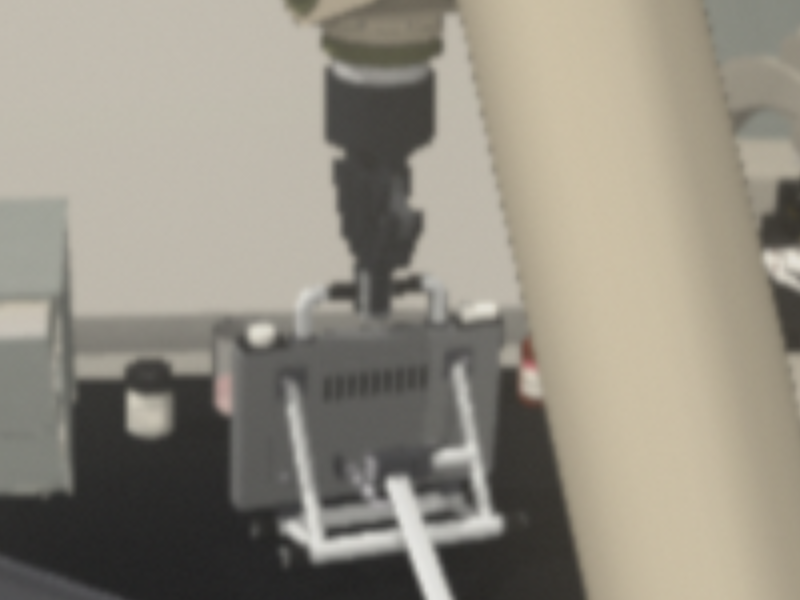

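The monitor stands upright with the fingers round the handle bar and the leg out. I'll relieve the 5 N side force, then check the lean and kickstand by fitting the pose.

Run:
```python
from h import *
from scipy.optimize import least_squares
for i in range(5):
    f=np.mean([sensors.read_force() for _ in range(3)],0)
    if f[1]<2: break
    p=np.array(sensors.read_position()); env.move_linear((p+[0,.6,0]).tolist(),vel=10); env.hold(.1)
    print(np.round(sensors.read_force(),1),np.round(sensors.read_wrist_torque(),2))
obs=[];guess={n:w(M[n],P,.02) for n in M}
# kickstand foot: on bench, measured from hub
guess["kickstand_foot"]=w((-38-122*np.sin(2.05),0,59+122*np.cos(2.05)),P,.02)
for k in range(3):
  for cam in("scene","top"):
    optics.grab_frame(cam)
    for n in M:
        for d in models.tip_of(cam,n):
            if np.linalg.norm(proj(cam,guess[n])[0]-d["point"])<10: obs.append((cam,n,*d["point"])); break
def f(v):
    q=dict(M); q["kickstand_foot"]=(-38-122*np.sin(v[4]),0,59+122*np.cos(v[4]))
    r=rot(v[2],v[3])*R.from_euler("x",v[5])
    return np.concatenate([proj(c,r.apply(q[n])+[v[0],v[1],7])[0]-(a,b) for c,n,a,b in obs]+[[v[5]/.02]])
s=least_squares(f,[*P,.02,2.05,0],loss="soft_l1",x_scale=[10,10,.1,.1,.1,.1])
print(len(obs),s.x.round(3)); 
import collections
print(collections.Counter(o[:2] for o in obs)); print(sensors.read_time_s(),sensors.read_width(),sensors.read_grasp_force())
```

```text
[0.7 2.5 2.9] [ 0.45 -0.32  0.12]
[ 1.1 -0.   3.7] [-0.11 -0.35  0.12]
28 [ 5.34359e+02  2.94000e+02  2.18000e-01  1.20000e-02  2.09900e+00
 -4.00000e-03]
Counter({('scene', 'handle'): 3, ('scene', 'power_key_top'): 3, ('scene', 'confirm_key_top'): 3, ('scene', 'hub'): 3, ('top', 'toe'): 3, ('top', 'power_key_top'): 3, ('top', 'hub'): 3, ('top', 'kickstand_foot'): 3, ('scene', 'kickstand_foot'): 2, ('scene', 'toe'): 2})
34.1167 10.831691019114576 44.0248703956604
```

The fit gives a lean of 0.012 rad, the kickstand at about 2.06 (its full-out stop), the toe in place, and a firm grip. Handing in.

Run:
```python
from h import *
env.hold(.6); print(np.round(sensors.read_force(),1)); print(env.close_job())
```

```text
[ 2.7 -5.3  2.8]
the job is handed in; nothing more can be done
None
```

The job is handed in, though the hand-in call returned no verdict: both keys were pressed in order, the kickstand is fully out, and the monitor is held upright by its handle (fitted lean about 0.01 rad, toe tube within about 2 mm of its start).

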